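# Open the counterweighted sherd press and lay the mended sherd in its tray

### The arm

A 6-joint arm with a two-finger parallel gripper is mounted at the origin on a cart in front of the work surface, level with it; the furniture and walls round the work are solid. World frame = base frame: x ahead of the robot, y to its left, z up, the work surface at z = 0. Lengths are in mm, angles in rad, forces in N, time in s.
With the tool pointing down it reaches from about 350 to 875 mm from the base axis. Payload 4.2 kg.
Tool frame: the origin (TCP) lies on the mounting face of the last link; the fingertips stand 173 mm ahead of it and the grasp point (between the pads) lies 155 mm ahead of it; z points along the fingers, y is the direction in which the jaws open and shut (so a half turn about z gives the same grasp; the last joint's range is limited). The gripper opens to 85 mm and grips with 20 to 120 N. Pads are 22 mm wide; open, the fingers measure 114 mm over their backs; the gripper's body (76 mm by 85 mm) begins 54 mm behind the grasp point. The pads swing forward as they close: fully open they stand 13 mm farther back than shut.
Start: joints at [-0.945, 0.385, 0.008, 0, -1.194, -0.259], TCP at [224.158, -583.398, 404.712] pointing down, gripper open.
Joint ranges: [-3.14, 3.14], [-1.21, 2.06], [-1.07, 1.41], [-3.16, 2.05], [-2.99, -0.16], [-3.1, 3.1]. Speed limits (rad/s): [2.79, 2.79, 3.14, 3.14, 3.14, 3.14].

### API

Orientations are given as a unit quaternion [x, y, z, w].
In Python, from bench import arm gives the robot as it stands. The module is installed in compiled form; this text tells all that it offers.
- The arm moves only by the tool play_rows, never from a script. Its argument "moves" is a list of rows, each a list of 3 entries, a list of its own where there are three numbers: the shift along the world's x, y, z in units of 30 cm (1.0 is 30 cm), then the turn about the world's z in units of 30 degrees (1.0 is 30 degrees), then the gripper's target within -1 to 1 (shut at 1, half-way at 0, fully open at -1). In form: [[[x, y, z], turn, jaw], ...]. A call has 1 to 12 rows; each row is the pose to reach, as a shift and turn from the pose measured when the call began; what a row does not reach only later rows make up. A row lasts 1/8 s, in which the tool goes at most 62.5 mm and 10.7 degrees, less where a joint would pass 70% of its speed; a pose out of reach is approached as far as the arm can. A call with a number of a shift or a turn outside -1 to 1 is refused whole. A call with a gripper value outside its range is refused whole. The fingers move at their own pace and stop on an object; the grip force is fixed at half the most. Time passes only in rows, so rows that repeat a pose let the fingers close. It gives the time, the measured TCP pose, the force and the opening at its end, in the units of the state.
- arm.read_state(): the state, without advancing time (a new reading comes with each control period).
- arm.get_image(name): name is "scene" or "top" or "wrist"; returns a dict with "pixels" (400x640x3 uint8, red, green, blue), "vfov" (degrees; the focal length in pixels is half the picture's height over the tangent of half this angle, whatever the lens; pixels are square), "cx", "cy" (the principal point, pixels), "dist" ([k1, k2, p1, p2, k3] as OpenCV has them; the pictures are not rectified), "xyz" and "rotation" of the camera in the world. Camera axes: x right, y up, looking along -z (the intrinsics and any distortion apply to the point x, -y, -z); pixel columns grow to the right and rows downward; lengths in mm; the calibration is good to about 2 mm. A picture is of the moment at which its call begins. There is no depth.
- arm.job_done(): hands the job in, once; it reports no verdict.
Trained networks look in a picture, given as the dict that the camera call returned (one of the last four; its "shot" number tells which), for a name from the list of things; names that differ only in an ending like _2 or _b are one class to them, and where a whole thing is asked for, a point or a joint stands for the part that bears it (a point fixed in the world has none). Each returns a list of dicts, best first, with "conf" (0 to 1); they miss things now and then, are a little off and sometimes report something else, mostly with a low value. They report only what shows in the picture. A call takes as long as a camera call.
- arm.look_for(name, picture): "centre" ([x, y, z] in mm, in world coordinates, good to about 4 mm: the middle of the surface that is visible of it).
The state is a dict: "clock": time; "joints": joint angles; "joint_vel": joint speeds; "joint_efforts": joint torques, N m; "position": TCP position; "ee_rot": TCP orientation; "contact_force": force on the tool from outside, world axes, zero at the start; "wrist_torque": the same for the moment, N m; "gripper_width": finger opening in mm.
Only numpy, scipy, OpenCV 4.12 (cv2) and the standard library are available. Lean on these libraries where they do the work, as an engineer would, in place of code of your own. Each camera call takes 0.05 s, during which the arm holds its last target.

### The job

The mended sherd in the bench press has set. Lift the press arm by its crossbar past its balance point and ease it back onto its rubber stop, without letting it fall on the stop or forcing the stop back, so that it rests open by itself when you let go; then take out the sherd and lay it flat in the shallow white tray without dropping it. Leave the beaker, the pick and the corked flask where they are.

Things in the scene. Friction and masses are not known exactly. Their poses are not given: they have to be found in the camera images.
- press_base: the fixed press: grey plate 345 x 110 x 12 mm (x -235 to +110), two cheeks up to 121 mm high with the hinge, and a block with a cork bed (100 x 90 mm, centre x = -155, top 45 mm above the table). Origin on the table straight below the hinge, z up; the hinge axis runs along y, 115 mm above the table. The closed arm points along -x, level; the open arm leans to the +x side.
- press_arm: the swinging arm, aluminium bar 18 x 16 mm. Origin on the hinge axis; closed, its axes are parallel to the base's (bar along -x); lifting turns it about +y. Its own weight holds it shut (2 to 3 N at the crossbar); it balances at 55 to 68 degrees of lift, which varies, and beyond that falls open by itself (1 to 2.5 N at the crossbar at the stop). The hinge has almost no friction.
- handle (a point): middle of the arm's round steel crossbar, 12 mm thick and 160 mm long (80 mm to either side of the arm, along the hinge axis), 210 mm from the hinge axis. It may be taken on either side of the arm from above; the bar can turn in a light pinch. 115 mm above the table closed, 290 to 325 mm open.
- foot (a point): centre of the face of the arm's rubber foot, 32 mm across, which hangs 155 mm from the hinge, 58.5 mm below the bar's centre line; closed, it stands 1.5 mm above the sherd.
- counterweight: brass weight, 48 mm across, 30 mm long, 0.4 kg, clamped on the arm's tail rod (112 mm long, leaning 60 degrees above +x with the arm closed) 65 to 85 mm from the hinge. Origin at its centre.
- stop_pin (a point): end of the steel pin, 12 mm thick, on the arm 90 mm from the hinge, that sticks out 52 mm to -y and meets the stop's nose.
- stop_bracket: grey post 220 mm high at the base's -y side (its origin and axes are the base's), carrying a stop screw with a sprung rubber nose (28 mm across) 198 mm above the table. The pin meets the nose at 92 to 122 degrees of lift: the screw's setting varies and is not in the readings, so feel for it. The damped nose yields slowly, 1 mm per 4.5 N; the resting arm loads it with 3 to 7 N.
- stop_mount (a point): middle of the stop screw's clamp at the head of the post. The stop's setting is spoilt by more than 20 N: about 6 N, or 8 mm of slow travel, at the crossbar beyond first touch, or the arm falling onto it; let go within about 3 degrees of touch.
- mended_sherd: loose piece of pottery, plain terracotta, 70 x 54 x 10 mm, 20 g, lying flat on the cork bed under the foot, its long side (its x axis) roughly along the arm. Origin at the centre of its underside, z up. Pinch it across its y axis (54 mm) from above once the arm is open.
- finds_tray: fixed shallow white tray 170 x 130 mm, rim 18 mm high, walls 4 mm, floor 4 mm above the table. Origin on the table under its centre, x axis along its long side.
- beaker: small empty glass beaker, 52 mm across, 62 mm high, standing; origin at the centre of its foot. Bystander.
- pick: thin pick with dark handle, 154 mm long, lying on the table; origin at its centre. Bystander.
- flask: small clear bottle with a cork, 54 mm across, 122 mm high, standing; origin at the centre of its foot. Bystander.

How it is judged (in metres and radians):
On the way:
1. the arm has been let go and rests open by itself on its stop (x of handle in the frame of press_base above 0.004 m and height (world z) of handle above 0.27 m and angular speed of press_arm below 0.08 rad/s and contact force between the fingers and press_arm below 0.05 N), for 0.4 s.
At the end, for the whole second after the job is handed in: The arm rests open by itself (crossbar over 4 mm past the hinge axis, over 270 mm high, still, untouched); the sherd lies still, flat (within 0.2 rad) and released on the white tray's floor, its centre within 55 mm (lengthwise) and 42 mm (crosswise) of the tray's centre (all of step 1 and x of mended_sherd in the frame of finds_tray between -0.055 and 0.055 m and y of mended_sherd in the frame of finds_tray between -0.042 and 0.042 m and z of mended_sherd in the frame of finds_tray below 0.012 m and angle between mended_sherd's own z axis and vertical below 0.2 rad and linear speed of mended_sherd below 0.02 m/s and contact force between the fingers and mended_sherd below 0.05 N).
It fails at once if the stop is loaded with more than 20 N: the arm fell onto it or was forced against it (contact force between press_arm and stop_bracket above 20 N).
It fails at once if let go, the arm falls open faster than 1.7 rad/s (angular speed of press_arm above 1.7 rad/s and contact force between the fingers and press_arm below 0.01 N and x of handle in the frame of press_base above -0.08 m).
It fails at once if the sherd is moved more than 25 mm before the arm is open (distance of mended_sherd from where it was at the start of the episode above 0.025 m and x of handle in the frame of press_base below 0 m).
It fails at once if the sherd is let go more than 25 mm above the bed (height (world z) of mended_sherd above 0.07 m and contact force between the fingers and mended_sherd below 0.01 N).
It fails at once if the beaker, the pick or the flask is moved more than 25 mm (distance of any of beaker, pick, flask from where it was at the start of the episode above 0.025 m).
It also fails if it takes over 70 s, if anything falls off the work surface, if the arm or the gripper's body presses on something with over 40 N, if the wrist force passes 120 N, or if a joint passes its speed limit or range.

## Working session

There is one attempt and no reset: what is moved stays moved. The work goes in short steps, Python scripts to look and compute and a tool call to move; the robot and the scene stay as the last step left them, time stands still between calls to the robot, and variables do not carry over. Pictures are saved under pics/ and viewed, and the job is handed in when it is done.

Besides the shell and the picture viewer there is one more tool, called in YAML: its name, and indented under it one key for each argument. play_rows: Moves the arm, as the interface text tells. Shifts and turns lie within -1 to 1; 1 stands for 30 cm of shift or 30 degrees of turn. Its arguments: {"type":"object","properties":{"moves":{"type":"array"}},"required":["moves"]}

```bash
mkdir -p pics; cat > h.py <<'E'
import numpy as np, cv2
from bench import arm
def snap(name,fn):
    d=arm.get_image(name); cv2.imwrite('pics/'+fn,np.asarray(d['pixels'])[:,:,::-1]); return d
def K(d):
    f=200/np.tan(np.radians(d['vfov'])/2); return np.array([[f,0,d['cx']],[0,f,d['cy']],[0,0,1.]])
def ray(d,uv):
    p=cv2.undistortPoints(np.array([[uv]],float),K(d),np.array(d['dist'],float))[0,0]
    R=np.array(d['rotation']); 
    return np.array(d['xyz'],float), R@np.array([p[0],-p[1],-1.])
def atz(d,uv,z):
    o,r=ray(d,uv); return o+r*(z-o[2])/r[2]
def proj(d,P):
    R=np.array(d['rotation']); c=(np.atleast_2d(P)-np.array(d['xyz']))@R; c=c*[1,-1,-1]
    return cv2.projectPoints(c.reshape(-1,1,3),np.zeros(3),np.zeros(3),K(d),np.array(d['dist'],float))[0][:,0]
E
python3 - <<'E'
from h import *
for n in ['scene','top']:
    d=snap(n,n+'1.png'); print(n,d['xyz'],d['vfov'],d['rotation'],d['dist'])
    for t in ['press_base','press_arm','handle','foot','counterweight','stop_pin','stop_bracket','stop_mount','mended_sherd','finds_tray','beaker','pick','flask']:
        r=arm.look_for(t,d); print(t,[(np.round(x['centre'],0).tolist(),round(x['conf'],2)) for x in r[:2]])
s=arm.read_state();print(s)
E
```

```text
scene [-496.93057484 -652.52874828  717.17448403] 51.08418562918727 [ 0.47061027 -0.2623556  -0.4191685   0.73074844] [-0.00284351  0.          0.          0.          0.        ]
press_base [([562.0, 56.0, 46.0], 0.79), ([563.0, 12.0, 116.0], 0.68)]
press_arm [([567.0, 17.0, 120.0], 0.84), ([655.0, 189.0, 199.0], 0.41)]
handle [([562.0, 15.0, 121.0], 0.58), ([651.0, 185.0, 197.0], 0.49)]
foot [([565.0, 13.0, 124.0], 0.86)]
counterweight [([586.0, 144.0, 185.0], 0.69), ([699.0, 264.0, 55.0], 0.23)]
stop_pin [([567.0, 12.0, 119.0], 0.57), ([652.0, 184.0, 199.0], 0.44)]
stop_bracket [([652.0, 182.0, 200.0], 0.55)]
stop_mount [([652.0, 185.0, 199.0], 0.54)]
mended_sherd []
finds_tray [([461.0, -319.0, -1.0], 0.96), ([651.0, 180.0, 198.0], 0.66)]
beaker [([766.0, -171.0, 46.0], 0.5)]
pick []
flask [([697.0, 263.0, 54.0], 0.62)]
top [ 405.11889353   -1.64383735 1429.64209366] 44.283897580227645 [ 0.04581983 -0.0544228  -0.7006034   0.70999548] [-0.04292151  0.          0.          0.          0.        ]
press_base [([574.0, 72.0, 45.0], 0.94)]
press_arm [([581.0, 28.0, 120.0], 0.72)]
han
[... 501 characters left out ...]
array([-9.45404186e-01,  3.84679314e-01,  7.88625584e-03, -3.45913939e-05,
       -1.19397751e+00, -2.58595465e-01]), 'joint_vel': array([ 7.88567623e-04,  1.02658283e-05,  8.05322775e-04, -4.69571921e-04,
        1.28342374e-03,  1.02520384e-04]), 'joint_efforts': array([ 8.64189278e-04, -3.92098510e+01,  1.88619465e+01,  4.19078395e+00,
       -3.37380034e-04,  2.21403968e-05]), 'position': array([ 224.15419182, -583.38990371,  404.71404441]), 'ee_rot': array([-1.82365710e-01,  9.83230770e-01, -4.76190887e-06,  2.00455464e-05]), 'contact_force': array([ 1.18261567, -0.24357227,  0.07215616]), 'wrist_torque': array([ 0.06044913, -0.03402715,  0.03103106]), 'gripper_width': 85.5245337951725}
```

```bash
sed -i "s/R=np.array(d\['rotation'\])/R=Rot(d)/" h.py; cat >> h.py <<'E'
from scipy.spatial.transform import Rotation
def Rot(d): return Rotation.from_quat(d['rotation']).as_matrix()
E
```

```text
(no output)
```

View pics/scene1.png

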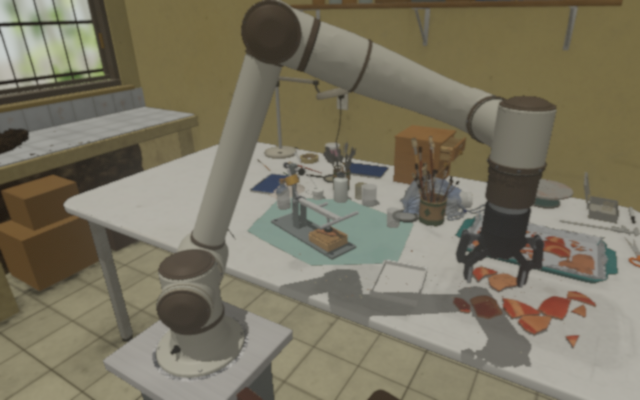

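View pics/top1.png

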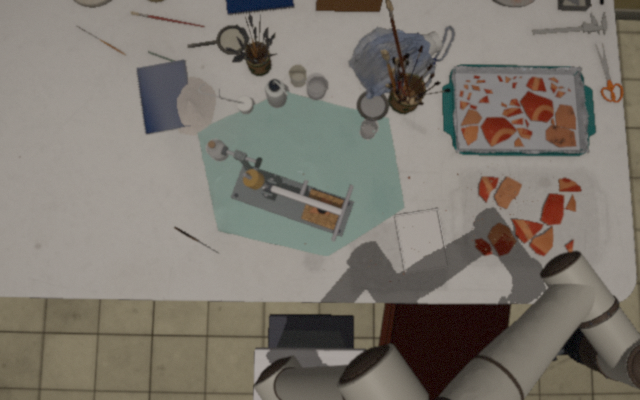

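```bash
python3 - <<'E'
import cv2
a=cv2.imread('pics/top1.png')[125:265,165:385]; b=cv2.resize(a,None,fx=3.6,fy=3.6,interpolation=cv2.INTER_CUBIC); cv2.imwrite('pics/top1z.png',b)
a=cv2.imread('pics/scene1.png')[150:310,240:440]; b=cv2.resize(a,None,fx=3.7,fy=3.7,interpolation=cv2.INTER_CUBIC); cv2.imwrite('pics/sc1z.png',b)
E
```

```text
(no output)
```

View pics/top1z.png

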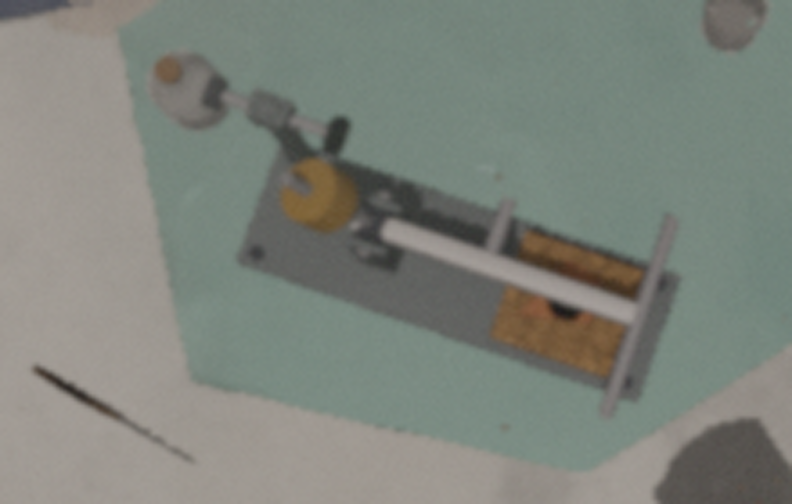

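View pics/sc1z.png

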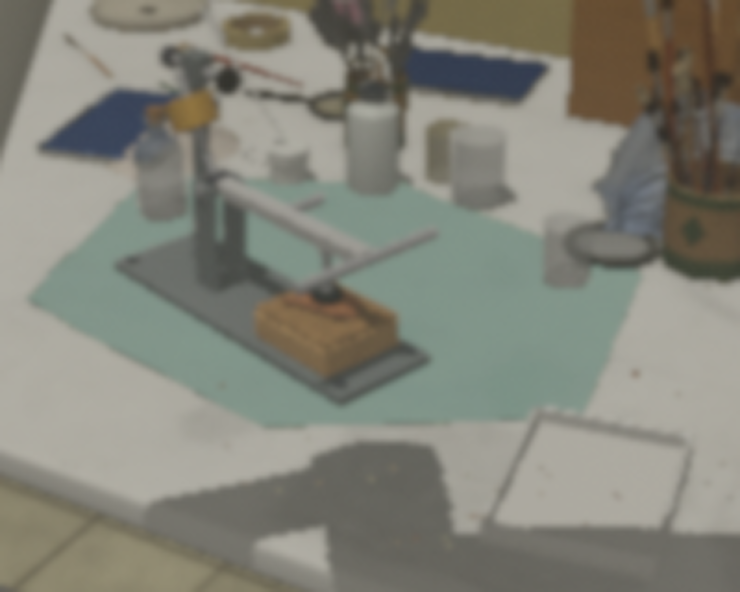

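```bash
python3 - <<'E'
from h import *
from scipy.optimize import least_squares
t=snap('top','t2.png'); s=snap('scene','s2.png')
Zt=lambda u,v:(165+u/3.6,125+v/3.6); Zs=lambda u,v:(240+u/3.7,150+v/3.7)
obs=[(t,(110,55,12),Zt(240,260)),(t,(-235,-55,12),Zt(678,280)),(t,(-235,55,12),Zt(640,398)),
(t,(-210,-80,115),Zt(672,215)),(t,(-210,80,115),Zt(607,413)),
(s,(-210,-80,115),Zs(437,234)),(s,(-210,80,115),Zs(280,291)),(s,(-235,-55,12),Zs(428,358)),(s,(-235,55,12),Zs(343,402)),(s,(110,55,12),Zs(117,262))]
def W(p,P):
    c,s_=np.cos(p[2]),np.sin(p[2]); return np.array([p[0]+c*P[0]-s_*P[1],p[1]+s_*P[0]+c*P[1],P[2]])
f=lambda p:np.concatenate([proj(d,W(p,P))[0]-np.array(u) for d,P,u in obs])
r=least_squares(f,[620,150,1.2],loss='soft_l1'); print(r.x,np.degrees(r.x[2])); print(np.round(f(r.x).reshape(-1,2),1))
np.save('base.npy',r.x)
for n,P in dict(handle=(-210,0,115),plus=(-210,45,115),minus=(-210,-45,115),open=(0,0,325),sherd=(-155,0,45)).items(): print(n,W(r.x,P).round(1))
# tray
print([arm.look_for('finds_tray',t)[0]['centre']])
for n in ['beaker','flask','pick']: print(n,arm.look_for(n,t))
a=cv2.imread('pics/t2.png')[195:290,385:455];cv2.imwrite('pics/tray.png',cv2.resize(a,None,fx=6,fy=6,interpolation=cv2.INTER_CUBIC))
E
```

```text
[590.97873265 116.78122415   1.24317055] 71.22842581661385
[[-1.1 -0.3]
 [ 1.9 -1.8]
 [ 0.   1.2]
 [ 1.1  0.2]
 [-0.4  1.2]
 [-0.5 -0.3]
 [ 4.  -0.1]
 [ 1.2 -0.9]
 [-1.2 -0.7]
 [-1.4 -0.6]]
handle [523.4 -82.  115. ]
plus [480.8 -67.6 115. ]
minus [566.  -96.5 115. ]
open [591.  116.8 325. ]
sherd [541.1 -30.   45. ]
[[458.9, -314.8, 1.2]]
beaker [{'centre': [790.8, -166.5, 19.9], 'conf': 0.73}, {'centre': [456.0, -314.1, 2.5], 'conf': 0.66}]
flask [{'centre': [702.1, 272.6, 81.6], 'conf': 0.63}]
pick [{'centre': [462.1, 358.3, 7.5], 'conf': 0.48}]
```

View pics/tray.png

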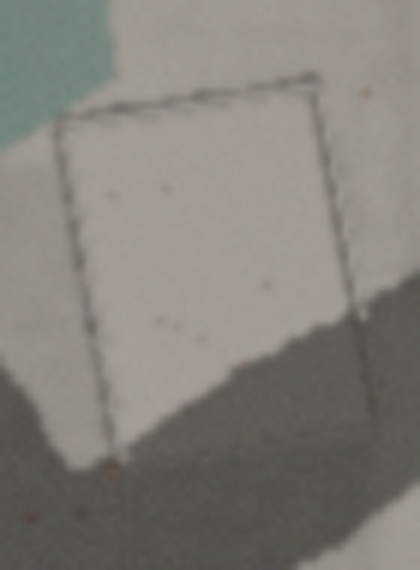

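```bash
python3 - <<'E'
from h import *
t=snap('top','t3.png')
p=np.load('base.npy')
s=arm.read_state();R=Rotation.from_quat(s['ee_rot']).as_matrix();print(s['clock'])
print('tool y ang',np.degrees(np.arctan2(R[1,1],R[0,1])),'base x ang',np.degrees(p[2]))
# tray corners (rim z 18)
for uv in [(58,118),(315,78),(375,430),(118,460)]: print(atz(t,(385+uv[0]/6,195+uv[1]/6),18).round(1))
def W(P):
    c,s_=np.cos(p[2]),np.sin(p[2]); return np.array([p[0]+c*P[0]-s_*P[1],p[1]+s_*P[0]+c*P[1],P[2]])
g=W((-210,50,115)); print(g, 'shift to TCP above', (np.r_[g[:2],404.7]-s['position']))
E
```

```text
1.75
tool y ang 111.01939649890032 base x ang 71.22842581661385
[ 528.5 -237.2   18. ]
[ 549.4 -362.1   18. ]
[ 381.4 -387.6   18. ]
[ 366.2 -264.4   18. ]
[476.06112127 -65.95887159 115.        ] shift to TCP above [ 2.51880813e+02  5.17435820e+02 -9.63654940e-03]
```

play_rows:
  moves:
    - [[0.1,0.18,0],-0.3,-1]
    - [[0.2,0.36,0],-0.6,-1]
    - [[0.3,0.55,0],-0.9,-1]
    - [[0.4,0.75,0],-1,-1]
    - [[0.5,0.95,0],-1,-1]
    - [[0.5,0.95,0],-1,-1]

```text
clock: 2.5
position: [375.2, -295.7, 405.3]
ee_rot: [0.076, 0.997, -0.0, 0.001]
contact_force: [0.7, 0.0, -0.1]
gripper_width: 85.5
```

play_rows:
  moves:
    - [[0.08,0.18,0],-0.2,-1]
    - [[0.16,0.36,0],-0.33,-1]
    - [[0.25,0.56,0],-0.33,-1]
    - [[0.335,0.765,0],-0.33,-1]
    - [[0.335,0.765,0],-0.33,-1]
    - [[0.335,0.765,0],-0.33,-1]

```text
clock: 3.25
position: [475.8, -66.4, 405.1]
ee_rot: [0.161, 0.987, -0.0, 0.0]
contact_force: [-0.1, -0.3, -0.8]
gripper_width: 85.3
```

```bash
python3 - <<'E'
from h import *
w=snap('wrist','w1.png'); s=arm.read_state();R=Rotation.from_quat(s['ee_rot']).as_matrix();print(s['clock'],s['joints'],s['position'])
print('tool y ang',np.degrees(np.arctan2(R[1,1],R[0,1])))
print(w['xyz'])
for n in ['handle','foot','mended_sherd','press_arm']: print(n,arm.look_for(n,w))
t=snap('scene','s4.png')
p=np.load('base.npy')
E
```

```text
3.3 [ 1.99436537e-01  1.36023812e-01 -3.33892895e-01  7.87651160e-04
 -1.10052506e+00 -2.09607130e+00] [475.48508799 -67.01383994 405.09817917]
tool y ang 71.35126662269957
[399.68027644 -40.43692973 374.69813622]
handle [{'centre': [572.2, 34.1, 119.6], 'conf': 0.59}]
foot [{'centre': [567.8, 35.7, 122.4], 'conf': 0.95}]
mended_sherd [{'centre': [536.5, -24.7, 51.8], 'conf': 0.98}]
press_arm [{'centre': [566.7, 33.6, 118.6], 'conf': 0.86}]
```

View pics/w1.png

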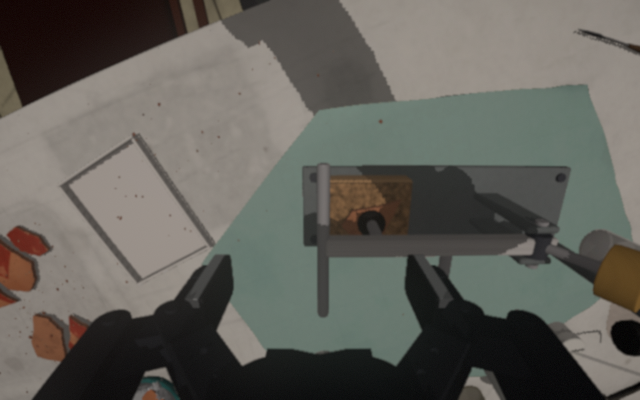

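```bash
python3 - <<'E'
from h import *
from scipy.optimize import least_squares
w=snap('wrist','w2.png');t=snap('top','t4.png')
Zt=lambda u,v:(165+u/3.6,125+v/3.6)
obs=[(w,(-210,80,115),(323,165)),(w,(-210,-80,115),(323,316)),(w,(-235,55,12),(303,167)),(w,(110,55,12),(570,167)),(w,(-235,-55,12),(302,245))]
o2=[(t,(110,55,12),Zt(240,260)),(t,(-235,-55,12),Zt(678,280)),(t,(-235,55,12),Zt(640,398)),(t,(-210,-80,115),Zt(672,215)),(t,(-210,80,115),Zt(607,413))]
def W(p,P):
    c,s_=np.cos(p[2]),np.sin(p[2]); return np.array([p[0]+c*P[0]-s_*P[1],p[1]+s_*P[0]+c*P[1],P[2]])
for O in (obs,obs+o2):
    f=lambda p:np.concatenate([proj(d,W(p,P))[0]-np.array(u) for d,P,u in O])
    r=least_squares(f,[620,150,1.2],loss='soft_l1'); print(r.x,np.degrees(r.x[2])); print(np.round(f(r.x).reshape(-1,2),1).tolist())
p=r.x; np.save('base.npy',p)
s=arm.read_state(); print(s['position'])
for n,P in dict(handle=(-210,0,115),plus=(-210,50,115),sherd=(-155,0,45)).items(): print(n,W(p,P).round(1))
E
```

```text
[594.07794613 118.55203107   1.24778772] 71.4929702120749
[[-0.2, -0.6], [-0.2, -1.1], [-1.7, 0.4], [1.8, 0.5], [1.2, 2.9]]
[593.56622899 118.48458258   1.24823441] 71.51856327049816
[[-0.5, -1.0], [-0.4, -1.4], [-1.9, 0.1], [1.7, 0.1], [1.0, 2.7], [-1.7, -1.0], [1.3, -3.1], [-0.3, -0.0], [0.4, -1.1], [-0.7, -0.1]]
[475.46376642 -67.0058772  405.34197652]
handle [527.  -80.7 115. ]
plus [479.6 -64.8 115. ]
sherd [544.4 -28.5  45. ]
```

View pics/t4.png

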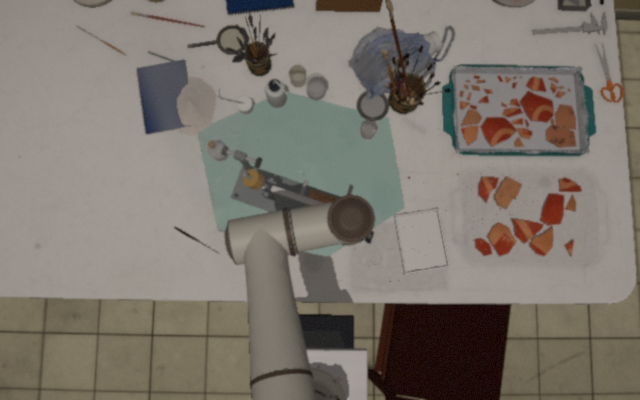

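play_rows:
  moves:
    - [[0.013,0.007,-0.15],0,-1]
    - [[0.013,0.007,-0.3],0,-1]
    - [[0.013,0.007,-0.463],0,-1]
    - [[0.013,0.007,-0.463],0,-1]
    - [[0.013,0.007,-0.463],0,0]
    - [[0.013,0.007,-0.463],0,0.4]
    - [[0.013,0.007,-0.463],0,0.4]

```text
clock: 4.53
position: [479.7, -64.9, 268.0]
ee_rot: [0.162, 0.987, 0.0, 0.002]
contact_force: [0.4, 0.2, 0.8]
gripper_width: 32.4
```

```bash
python3 - <<'E'
from h import *
w=snap('wrist','w3.png');s=snap('scene','s5.png');a=cv2.imread('pics/s5.png')[150:310,240:440];cv2.imwrite('pics/s5z.png',cv2.resize(a,None,fx=3.7,fy=3.7,interpolation=cv2.INTER_CUBIC))
E
```

```text
(no output)
```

View pics/w3.png

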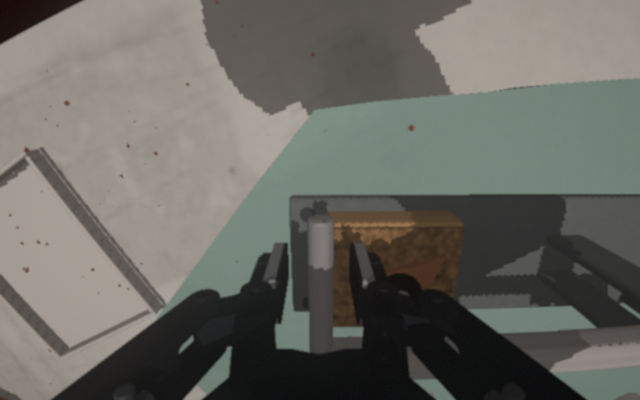

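View pics/s5z.png

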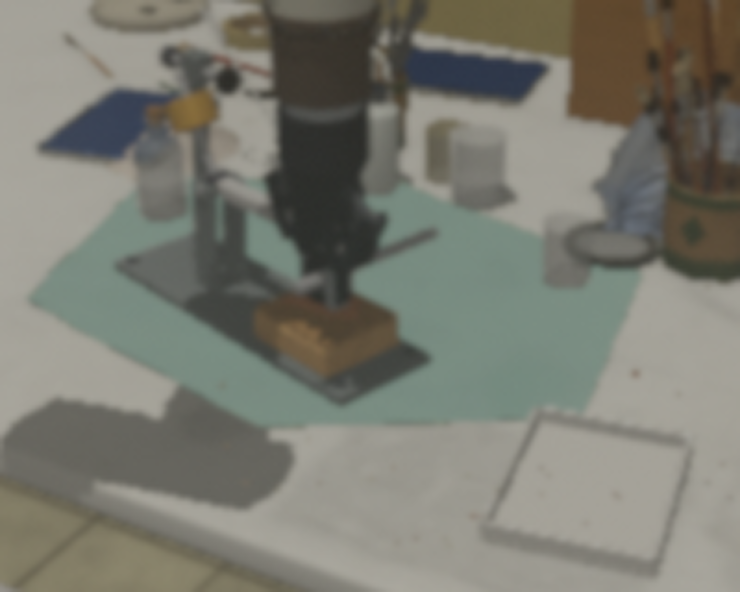

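play_rows:
  moves:
    - [[0,0,0],0,0.6]
    - [[0,0,0],0,0.75]
    - [[0,0,0],0,0.75]
    - [[0,0,0],0,0.75]

```text
clock: 5.12
position: [479.8, -64.2, 267.9]
ee_rot: [0.162, 0.987, 0.001, 0.002]
contact_force: [-0.0, 4.8, 2.4]
gripper_width: 11.0
```

play_rows:
  moves:
    - [[0,0.001,0.03],0,0.75]
    - [[0.001,0.0025,0.06],0,0.75]
    - [[0.002,0.006,0.09],0,0.75]
    - [[0.0034,0.01,0.122],0,0.75]
    - [[0.0034,0.01,0.122],0,0.75]

```text
clock: 5.75
position: [480.7, -61.2, 305.2]
ee_rot: [0.162, 0.987, 0.001, 0.003]
contact_force: [0.9, 0.4, -2.4]
gripper_width: 11.1
```

```bash
python3 - <<'E'
from h import *
w=snap('wrist','w4.png');print(arm.read_state()['contact_force'])
E
```

```text
[ 0.90653503  0.35799185 -3.31492426]
```

View pics/w4.png

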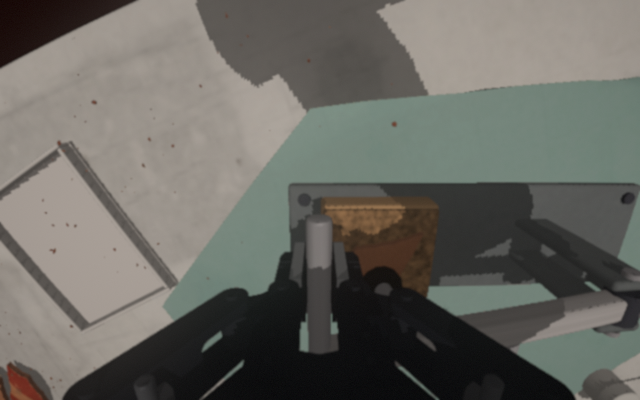

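```bash
cat > arc.py <<'E'
from h import *
import sys
C=np.array([479.7,-64.6,268.0]); a=np.radians(71.5); u=np.array([np.cos(a),np.sin(a),0])
def tcp(th): th=np.radians(th); return C+210*(1-np.cos(th))*u+np.array([0,0,210*np.sin(th)])
if __name__=='__main__':
    s=arm.read_state(); p=s['position']; q=p-C; print('now th',np.degrees(np.arctan2(q[2],210-q@u)),'r',np.hypot(q[2],210-q@u),'F',s['contact_force'].round(2), 'Fu',s['contact_force']@u)
    for th in eval(sys.argv[1]): print(th,((tcp(th)-p)/300).round(3).tolist())
E
python3 arc.py "range(15,76,5)"
```

```text
now th 10.104455420504202 r 209.77126937686458 F [ 0.91  0.36 -3.31] Fu 0.6271399245689389
15 [0.004, 0.011, 0.058]
20 [0.01, 0.029, 0.117]
25 [0.017, 0.051, 0.173]
30 [0.026, 0.078, 0.227]
35 [0.037, 0.109, 0.279]
40 [0.049, 0.144, 0.327]
45 [0.062, 0.183, 0.372]
50 [0.076, 0.226, 0.414]
55 [0.091, 0.272, 0.451]
60 [0.108, 0.321, 0.484]
65 [0.125, 0.372, 0.512]
70 [0.143, 0.426, 0.535]
75 [0.161, 0.481, 0.553]
```

play_rows:
  moves:
    - [[0.004,0.011,0.058],0,0.75]
    - [[0.01,0.029,0.117],0,0.75]
    - [[0.017,0.051,0.173],0,0.75]
    - [[0.026,0.078,0.227],0,0.75]
    - [[0.037,0.109,0.279],0,0.75]
    - [[0.037,0.109,0.279],0,0.75]

```text
clock: 6.55
position: [491.4, -29.2, 389.4]
ee_rot: [0.162, 0.987, -0.0, 0.002]
contact_force: [-1.2, -6.7, 1.6]
gripper_width: 11.2
```

```bash
python3 - <<'E'
from h import *
w=snap('wrist','w5.png')
E
python3 arc.py "range(40,90,5)"
```

```text
now th 34.939723089363525 r 211.09158526996623 F [-1.45 -6.52  2.92] Fu -6.647057218101235
40 [0.013, 0.038, 0.047]
45 [0.026, 0.077, 0.092]
50 [0.041, 0.12, 0.133]
55 [0.056, 0.166, 0.17]
60 [0.072, 0.215, 0.203]
65 [0.09, 0.266, 0.231]
70 [0.107, 0.32, 0.255]
75 [0.126, 0.375, 0.273]
80 [0.145, 0.432, 0.286]
85 [0.164, 0.489, 0.294]
```

View pics/w5.png

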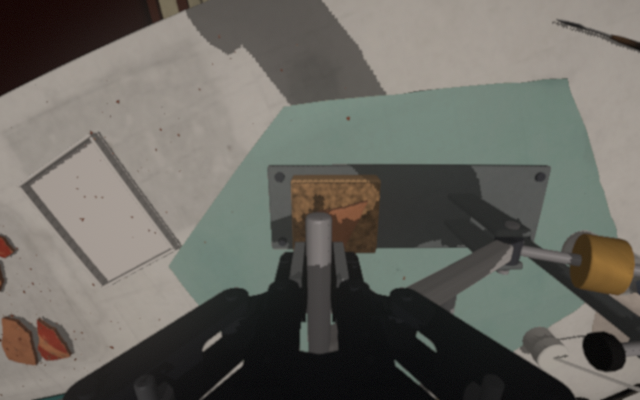

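play_rows:
  moves:
    - [[0.011,0.033,0.05],0,0.75]
    - [[0.024,0.072,0.096],0,0.75]
    - [[0.039,0.115,0.137],0,0.75]
    - [[0.054,0.161,0.174],0,0.75]
    - [[0.07,0.21,0.207],0,0.75]
    - [[0.07,0.21,0.207],0,0.75]

```text
clock: 7.35
position: [512.3, 34.3, 453.4]
ee_rot: [0.161, 0.987, -0.001, 0.003]
contact_force: [-2.8, -3.9, 6.7]
gripper_width: 11.0
```

```bash
python3 - <<'E'
from h import *
w=snap('wrist','w6.png')
E
python3 arc.py "range(64,100,4)"
```

```text
now th 60.18714817636615 r 213.3964746494042 F [-4.09 -4.75  6.85] Fu -5.804697999788144
64 [0.016, 0.044, 0.012]
68 [0.03, 0.086, 0.032]
72 [0.045, 0.13, 0.049]
76 [0.06, 0.174, 0.062]
80 [0.075, 0.22, 0.072]
84 [0.09, 0.266, 0.079]
88 [0.106, 0.312, 0.082]
92 [0.121, 0.358, 0.082]
96 [0.137, 0.404, 0.079]
```

View pics/w6.png

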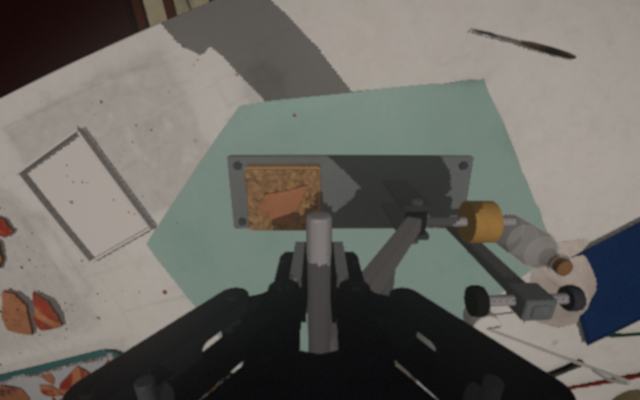

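play_rows:
  moves:
    - [[0.014,0.04,0.028],0,0.75]
    - [[0.028,0.082,0.046],0,0.75]
    - [[0.043,0.127,0.062],0,0.75]
    - [[0.058,0.171,0.075],0,0.75]
    - [[0.058,0.171,0.075],0,0.75]

```text
clock: 8.02
position: [529.8, 86.7, 476.2]
ee_rot: [0.16, 0.987, -0.001, 0.003]
contact_force: [-3.0, 0.1, 3.4]
gripper_width: 10.9
```

```bash
python3 arc.py "range(76,100,4)"
```

```text
now th 76.33982913188663 r 214.2630950135773 F [-2.97  0.06  3.36] Fu -0.8892250428563966
76 [0.001, -0.001, -0.015]
80 [0.016, 0.044, -0.005]
84 [0.032, 0.09, 0.002]
88 [0.047, 0.136, 0.006]
92 [0.063, 0.183, 0.006]
96 [0.078, 0.229, 0.002]
```

play_rows:
  moves:
    - [[0,0,0],0,0.7]
    - [[0,0,0],0,0.66]
    - [[0,0,0],0,0.63]
    - [[0,0,0],0,0.63]

```text
clock: 8.52
position: [529.9, 86.6, 475.9]
ee_rot: [0.161, 0.987, -0.0, 0.003]
contact_force: [0.4, 0.5, 0.3]
gripper_width: 15.9
```

```bash
python3 - <<'E'
from h import *
w=snap('wrist','w7.png')
E
python3 arc.py "range(80,100,2)"
```

```text
now th 76.29743150690622 r 214.05484910897044 F [ 0.24 -0.95 -0.84] Fu -0.8225395251799805
80 [0.016, 0.045, -0.004]
82 [0.024, 0.068, -0.0]
84 [0.032, 0.091, 0.003]
86 [0.039, 0.114, 0.005]
88 [0.047, 0.137, 0.006]
90 [0.055, 0.16, 0.007]
92 [0.062, 0.183, 0.006]
94 [0.07, 0.206, 0.005]
96 [0.078, 0.229, 0.003]
98 [0.086, 0.252, -0.0]
```

View pics/w7.png

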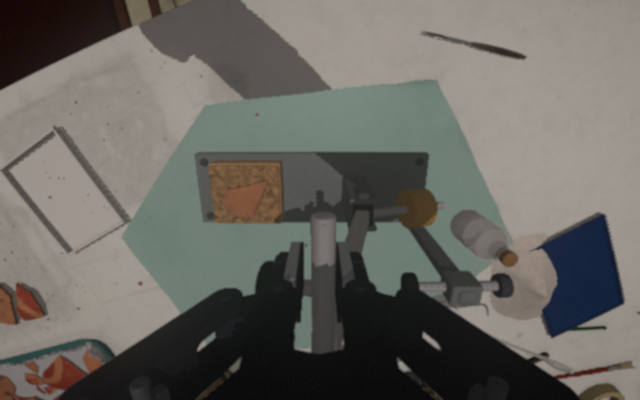

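play_rows:
  moves:
    - [[0.008,0.022,0],0,0.63]
    - [[0.016,0.045,0.004],0,0.63]
    - [[0.024,0.068,0.008],0,0.63]
    - [[0.032,0.091,0.01],0,0.63]
    - [[0.039,0.114,0.011],0,0.63]
    - [[0.047,0.137,0.012],0,0.63]
    - [[0.055,0.16,0.012],0,0.63]
    - [[0.055,0.16,0.012],0,0.63]

```text
clock: 9.57
position: [546.6, 135.1, 479.4]
ee_rot: [0.16, 0.987, -0.0, 0.003]
contact_force: [0.0, 0.5, -1.1]
gripper_width: 15.8
```

```bash
python3 - <<'E'
from h import *
w=snap('wrist','w8.png')
E
python3 arc.py "range(90,124,2)"
```

```text
now th 90.09542551169375 r 211.39083933717026 F [ 0.48  1.97 -0.84] Fu 2.015725297648349
90 [-0.001, -0.001, -0.005]
92 [0.007, 0.022, -0.005]
94 [0.015, 0.045, -0.006]
96 [0.023, 0.068, -0.008]
98 [0.03, 0.091, -0.011]
100 [0.038, 0.114, -0.015]
102 [0.046, 0.137, -0.02]
104 [0.053, 0.16, -0.025]
106 [0.061, 0.182, -0.032]
108 [0.068, 0.204, -0.039]
110 [0.075, 0.226, -0.047]
112 [0.083, 0.248, -0.056]
114 [0.09, 0.269, -0.065]
116 [0.097, 0.29, -0.075]
118 [0.104, 0.311, -0.087]
120 [0.111, 0.331, -0.098]
122 [0.117, 0.351, -0.111]
```

View pics/w8.png

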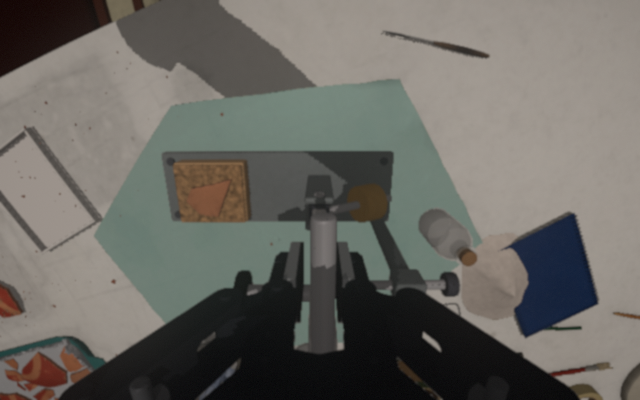

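```bash
cat > chk.py <<'E'
from h import *
import sys,glob
n=len(glob.glob('pics/g*.png')); w=snap('wrist',f'g{n}.png')
for f in sys.argv[1:]+[f'pics/g{n}.png']:
    g=cv2.cvtColor(cv2.imread(f),cv2.COLOR_BGR2GRAY).astype(int)
    for r in (272,): print(f,r,g[r-4:r+5,284:358].mean(0).astype(int)[::2].tolist())
s=arm.read_state(); u=np.array([np.cos(np.radians(71.5)),np.sin(np.radians(71.5)),0]);print(s['clock'],s['position'].round(1),s['contact_force'].round(2),'Fu',s['contact_force']@u,s['gripper_width'])
E
python3 chk.py pics/w7.png
```

```text
pics/w7.png 272 [46, 65, 65, 67, 68, 68, 50, 28, 25, 30, 99, 118, 118, 109, 64, 60, 61, 63, 65, 65, 65, 64, 64, 64, 63, 55, 29, 24, 31, 60, 66, 64, 62, 59, 55, 33, 25]
pics/g0.png 272 [47, 63, 66, 68, 68, 67, 50, 27, 25, 30, 98, 117, 117, 85, 59, 61, 62, 62, 62, 64, 65, 65, 65, 63, 61, 58, 34, 24, 30, 58, 63, 62, 66, 67, 63, 36, 24]
9.675 [546.4 134.6 479.4] [ 0.26  1.63 -0.09] Fu 1.6288909217596805 15.581492134268405
```

play_rows:
  moves:
    - [[0.007,0.022,-0.001],0,0.63]
    - [[0.012,0.034,-0.001],0,0.63]
    - [[0.015,0.045,-0.002],0,0.63]
    - [[0.015,0.045,-0.002],0,0.63]

```text
clock: 10.18
position: [551.1, 148.4, 478.8]
ee_rot: [0.16, 0.987, -0.0, 0.003]
contact_force: [1.2, 1.6, -1.0]
gripper_width: 15.5
```

```bash
python3 chk.py
```

```text
pics/g1.png 272 [44, 58, 65, 67, 67, 65, 48, 26, 24, 24, 48, 64, 66, 61, 59, 60, 61, 62, 62, 66, 67, 65, 63, 63, 63, 57, 33, 22, 28, 57, 67, 67, 67, 66, 59, 32, 23]
10.225 [551.  148.3 478.8] [ 0.17  1.42 -1.02] Fu 1.397955493352396 15.796566139463689
```

play_rows:
  moves:
    - [[0.004,0.011,-0.001],0,0.63]
    - [[0.008,0.023,-0.002],0,0.63]
    - [[0.008,0.023,-0.002],0,0.63]

```text
clock: 10.6
position: [553.5, 155.5, 478.1]
ee_rot: [0.16, 0.987, -0.001, 0.003]
contact_force: [-0.8, 1.1, -1.1]
gripper_width: 16.0
```

```bash
python3 chk.py;python3 arc.py "range(94,112,2)"
```

```text
pics/g2.png 272 [46, 66, 67, 66, 65, 62, 46, 26, 24, 24, 49, 65, 65, 61, 58, 60, 61, 62, 64, 64, 66, 65, 66, 67, 63, 57, 32, 22, 29, 60, 67, 67, 66, 63, 57, 31, 23]
10.65 [553.5 155.4 478.1] [ 0.83  2.31 -0.9 ] Fu 2.457611545286081 15.813534184855166
now th 95.9756704319755 r 211.2918014486192 F [ 0.83  2.31 -0.9 ] Fu 2.457611545286081
94 [-0.008, -0.023, -0.002]
96 [-0.001, 0.0, -0.004]
98 [0.007, 0.023, -0.007]
100 [0.015, 0.046, -0.011]
102 [0.022, 0.069, -0.016]
104 [0.03, 0.091, -0.021]
106 [0.037, 0.114, -0.028]
108 [0.045, 0.136, -0.035]
110 [0.052, 0.158, -0.043]
```

play_rows:
  moves:
    - [[0.004,0.011,-0.002],0,0.63]
    - [[0.008,0.023,-0.004],0,0.63]
    - [[0.008,0.023,-0.004],0,0.63]

```text
clock: 11.02
position: [555.9, 162.6, 477.0]
ee_rot: [0.16, 0.987, -0.0, 0.003]
contact_force: [-0.1, 2.1, -0.1]
gripper_width: 15.6
```

```bash
python3 chk.py
```

```text
pics/g3.png 272 [42, 63, 66, 65, 68, 67, 50, 26, 25, 24, 48, 64, 66, 61, 59, 61, 63, 65, 64, 63, 64, 65, 64, 65, 62, 57, 32, 21, 28, 60, 67, 65, 64, 61, 55, 32, 23]
11.075 [555.9 162.5 477. ] [-0.25  1.81 -0.42] Fu 1.6357919350622951 15.832413595719602
```

play_rows:
  moves:
    - [[0.002,0.006,-0.002],0,0.63]
    - [[0.005,0.015,-0.003],0,0.63]
    - [[0.005,0.015,-0.003],0,0.63]

```text
clock: 11.45
position: [557.5, 167.2, 476.0]
ee_rot: [0.16, 0.987, -0.0, 0.003]
contact_force: [0.3, 1.8, -0.2]
gripper_width: 15.6
```

```bash
python3 chk.py
```

```text
pics/g4.png 272 [48, 67, 68, 68, 66, 64, 47, 26, 24, 23, 49, 65, 66, 61, 58, 61, 61, 63, 68, 67, 67, 66, 64, 63, 62, 57, 33, 22, 30, 60, 67, 67, 61, 55, 51, 31, 23]
11.5 [557.5 167.1 476. ] [-0.36  1.79 -0.66] Fu 1.5849278609296615 16.139785802745685
```

```bash
python3 - <<'E'
from h import *
a=cv2.imread('pics/g4.png')[180:340,230:480];cv2.imwrite('pics/g4z.png',cv2.resize(a,None,fx=3.2,fy=3.2,interpolation=cv2.INTER_CUBIC))
E
```

```text
(no output)
```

View pics/g4z.png

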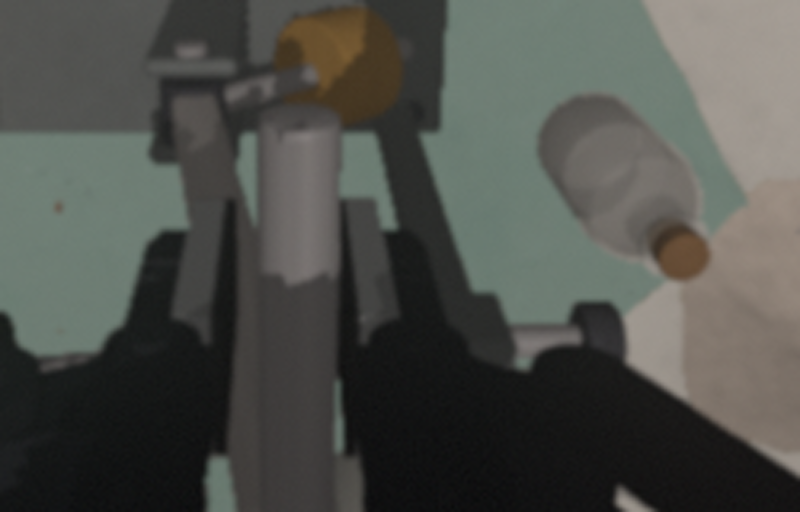

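play_rows:
  moves:
    - [[0.003,0.008,-0.002],0,0.63]
    - [[0.006,0.018,-0.004],0,0.63]
    - [[0.006,0.018,-0.004],0,0.63]

```text
clock: 11.88
position: [559.4, 172.8, 474.7]
ee_rot: [0.16, 0.987, -0.0, 0.003]
contact_force: [-0.5, 2.5, -0.4]
gripper_width: 15.6
```

```bash
python3 chk.py
```

```text
pics/g6.png 272 [46, 66, 68, 68, 68, 66, 49, 27, 24, 24, 49, 65, 64, 60, 59, 62, 62, 62, 62, 63, 67, 68, 65, 63, 61, 57, 32, 23, 29, 61, 64, 58, 56, 55, 52, 32, 25]
11.925 [559.4 172.7 474.8] [-0.34  1.85 -0.01] Fu 1.6435234408473522 15.836137283846277
```

play_rows:
  moves:
    - [[0.003,0.008,-0.002],0,0.63]
    - [[0.006,0.018,-0.005],0,0.63]
    - [[0.006,0.018,-0.005],0,0.63]

```text
clock: 12.3
position: [561.3, 178.4, 473.2]
ee_rot: [0.16, 0.987, -0.0, 0.003]
contact_force: [-0.1, 1.6, -0.6]
gripper_width: 15.7
```

```bash
python3 chk.py;python3 arc.py "range(102,112,2)"
```

```text
pics/g7.png 272 [46, 62, 62, 65, 68, 67, 50, 26, 24, 24, 48, 64, 71, 84, 63, 62, 62, 62, 63, 63, 68, 71, 67, 64, 62, 59, 35, 24, 30, 58, 62, 60, 57, 56, 53, 32, 25]
12.35 [561.2 178.3 473.3] [-0.45  2.1  -0.04] Fu 1.849658024307703 15.686833889299887
now th 102.68387000952299 r 210.43936778783112 F [-0.45  2.1  -0.04] Fu 1.849658024307703
102 [-0.004, -0.008, 0.0]
104 [0.004, 0.015, -0.005]
106 [0.012, 0.037, -0.011]
108 [0.019, 0.059, -0.019]
110 [0.026, 0.081, -0.027]
```

play_rows:
  moves:
    - [[0.003,0.009,-0.003],0,0.63]
    - [[0.006,0.019,-0.005],0,0.63]
    - [[0.006,0.019,-0.005],0,0.63]

```text
clock: 12.72
position: [563.2, 184.2, 471.6]
ee_rot: [0.16, 0.987, -0.0, 0.003]
contact_force: [0.6, 1.9, -0.5]
gripper_width: 15.6
```

```bash
python3 chk.py
```

```text
pics/g8.png 272 [45, 65, 64, 66, 68, 68, 50, 27, 24, 24, 50, 84, 111, 109, 65, 62, 65, 64, 64, 63, 64, 65, 66, 65, 62, 59, 36, 23, 30, 60, 60, 56, 56, 56, 53, 33, 25]
12.775 [563.1 184.1 471.6] [0.49 1.3  0.13] Fu 1.385521392883518 15.763881029717652
```

play_rows:
  moves:
    - [[0.003,0.009,-0.003],0,0.63]
    - [[0.006,0.018,-0.006],0,0.63]
    - [[0.006,0.018,-0.006],0,0.63]

```text
clock: 13.15
position: [565.0, 189.4, 469.6]
ee_rot: [0.16, 0.987, -0.001, 0.003]
contact_force: [0.3, 0.2, 0.4]
gripper_width: 15.7
```

```bash
python3 chk.py;python3 arc.py "range(102,120,2)"
```

```text
pics/g9.png 272 [43, 60, 68, 68, 66, 63, 47, 26, 24, 29, 98, 110, 67, 62, 64, 63, 63, 63, 67, 72, 70, 65, 63, 62, 78, 66, 24, 24, 29, 53, 57, 56, 57, 57, 54, 34, 26]
13.2 [565.  189.4 469.7] [-0.03  0.53  0.44] Fu 0.4935758835772367 15.944956676434558
now th 106.01768464119245 r 209.808288440762 F [-0.03  0.53  0.44] Fu 0.4935758835772367
102 [-0.016, -0.045, 0.012]
104 [-0.008, -0.022, 0.007]
106 [-0.001, 0.0, 0.001]
108 [0.007, 0.022, -0.006]
110 [0.014, 0.044, -0.014]
112 [0.021, 0.066, -0.023]
114 [0.028, 0.087, -0.033]
116 [0.035, 0.108, -0.043]
118 [0.042, 0.129, -0.054]
```

play_rows:
  moves:
    - [[0.001,0.003,-0.001],0,0.63]
    - [[0.001,0.003,-0.001],0,0.63]
    - [[0.001,0.003,-0.001],0,0.63]

```text
clock: 13.58
position: [565.2, 190.2, 469.4]
ee_rot: [0.16, 0.987, -0.001, 0.003]
contact_force: [0.2, 0.1, 0.9]
gripper_width: 15.6
```

```bash
python3 chk.py;python3 - <<'E'
from h import *
import glob
f=sorted(glob.glob('pics/g*.png'),key=len)
a=cv2.imread('pics/g10.png')
a=a[180:340,230:480];cv2.imwrite('pics/gzz.png',cv2.resize(a,None,fx=3.2,fy=3.2,interpolation=cv2.INTER_CUBIC))
print(f)
E
```

```text
pics/g10.png 272 [48, 67, 68, 66, 64, 64, 50, 27, 25, 30, 90, 70, 62, 64, 64, 63, 63, 66, 73, 70, 66, 63, 62, 80, 113, 66, 24, 24, 31, 60, 60, 56, 56, 56, 53, 34, 26]
13.625 [565.2 190.2 469.4] [ 1.18 -1.08  0.01] Fu -0.6497408695891079 15.710610821843881
['pics/g3.png', 'pics/g8.png', 'pics/g0.png', 'pics/g4.png', 'pics/g9.png', 'pics/g6.png', 'pics/g7.png', 'pics/g2.png', 'pics/g1.png', 'pics/g4z.png', 'pics/g10.png']
```

View pics/gzz.png

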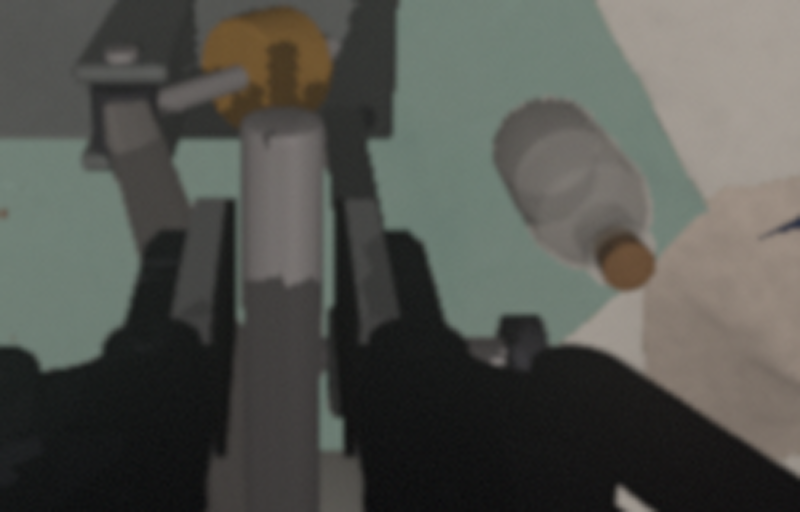

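play_rows:
  moves:
    - [[0,0,0],0,0.5]
    - [[0,0,0],0,0.3]
    - [[0,0,0],0,0]
    - [[0,0,0],0,0]
    - [[0,0,0.06],0,0]
    - [[0,0,0.13],0,0]
    - [[0,0,0.22],0,0]
    - [[0,0,0.22],0,0]

```text
clock: 14.62
position: [565.3, 190.1, 538.0]
ee_rot: [0.16, 0.987, 0.001, 0.005]
contact_force: [0.3, -0.1, -0.7]
gripper_width: 42.7
```

```bash
python3 - <<'E'
from h import *
w=snap('wrist','w9.png'); s=snap('scene','s9.png')
for d in (w,s): print(arm.look_for('mended_sherd',d),arm.look_for('handle',d)[:1])
st=arm.read_state(); print(st['clock'],st['joints'],st['contact_force'])
E
```

```text
[{'centre': [540.5, -22.7, 49.8], 'conf': 0.58}] [{'centre': [596.1, 165.4, 311.0], 'conf': 0.82}]
[{'centre': [542.7, -29.7, 53.3], 'conf': 0.44}] [{'centre': [595.5, 152.2, 232.2], 'conf': 0.82}]
14.925 [ 0.59708713  0.27781651  0.1683022   0.00528058 -1.46013321 -2.48966438] [ 0.698896   -0.61293432 -0.32609959]
```

View pics/w9.png

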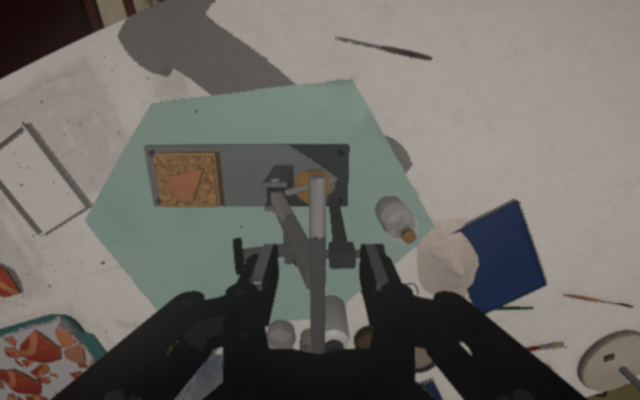

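View pics/s9.png

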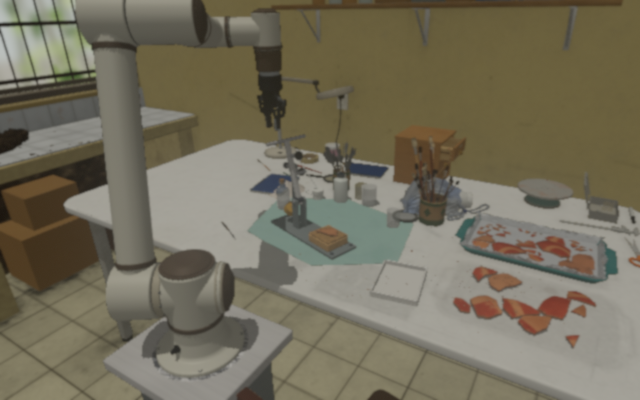

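play_rows:
  moves:
    - [[-0.02,-0.12,0],0.3,-1]
    - [[-0.03,-0.3,0],0.6,-1]
    - [[-0.05,-0.5,-0.1],0.9,-1]
    - [[-0.07,-0.65,-0.3],1,-1]
    - [[-0.08,-0.72,-0.5],1,-1]
    - [[-0.08,-0.72,-0.6],1,-1]
    - [[-0.08,-0.72,-0.6],1,-1]

```text
clock: 15.8
position: [540.1, -26.5, 350.6]
ee_rot: [-0.1, 0.995, -0.001, -0.002]
contact_force: [0.9, 0.2, 0.2]
gripper_width: 85.2
```

play_rows:
  moves:
    - [[0,0,0],0.33,-1]
    - [[0,0,0],0.66,-1]
    - [[0,0,0],1,-1]
    - [[0,0,0],1,-1]

```text
clock: 16.3
position: [540.9, -25.9, 353.0]
ee_rot: [-0.354, 0.935, -0.002, 0.0]
contact_force: [-0.2, -0.6, -0.5]
gripper_width: 85.5
```

play_rows:
  moves:
    - [[0,0,0],0.33,-1]
    - [[0,0,0],0.66,-1]
    - [[0,0,0],1,-1]
    - [[0,0,0],1,-1]

```text
clock: 16.8
position: [541.3, -25.5, 354.2]
ee_rot: [-0.582, 0.813, -0.003, 0.002]
contact_force: [0.3, 0.1, -0.7]
gripper_width: 85.5
```

```bash
python3 - <<'E'
from h import *
w=snap('wrist','w10.png')
print(arm.look_for('mended_sherd',w),arm.look_for('finds_tray',w)[:1])
t=snap('top','t10.png'); print(arm.look_for('mended_sherd',t))
st=arm.read_state(); print(st['clock'],st['joints'],st['position']); R=Rotation.from_quat(st['ee_rot']).as_matrix();print(np.degrees(np.arctan2(R[1,1],R[0,1])))
E
```

```text
[{'centre': [543.2, -27.8, 50.8], 'conf': 0.9}] []
[]
17.05 [ 0.25282657  0.28717321 -0.2767293   0.00448638 -1.00332981 -0.58066599] [540.96916085 -25.76892898 353.22675259]
161.3541389843776
```

View pics/w10.png

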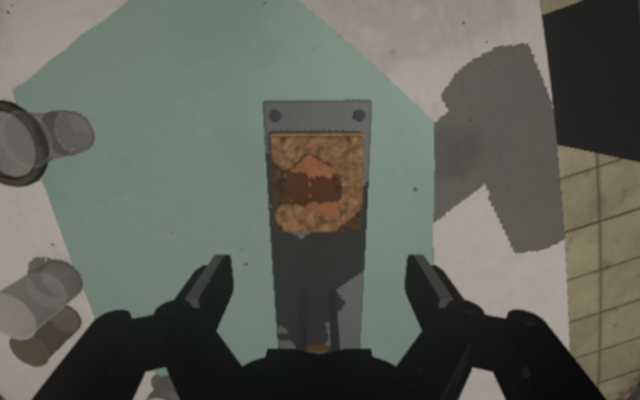

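```bash
python3 - <<'E'
from h import *
a=cv2.imread('pics/w10.png')[95:245,250:385];a=cv2.convertScaleAbs(a,alpha=1.6);cv2.imwrite('pics/w10z.png',cv2.resize(a,None,fx=4,fy=4,interpolation=cv2.INTER_CUBIC))
w=snap('wrist','w11.png'); 
for uv in [(278,172),(311,152),(345,180),(338,220),(278,202),(312,190)]: print(uv,atz(w,uv,55).round(1))
p=np.load('base.npy');a=p[2]
# project the bed corners to check
c,s=np.cos(a),np.sin(a)
B=[(x,y,45) for x,y in((-205,-45),(-205,45),(-105,45),(-105,-45))]
print(proj(w,[[p[0]+c*x-s*y,p[1]+s*x+c*y,z] for x,y,z in B]).round(0))
E
```

```text
(278, 172) [571.1 -54.2  55. ]
(311, 152) [536.7 -61.8  55. ]
(345, 180) [515.5 -27.5  55. ]
(338, 220) [533.5   8.2  55. ]
(278, 202) [581.5 -27.2  55. ]
(312, 190) [547.4 -28.1  55. ]
[[265. 133.]
 [364. 133.]
 [360. 233.]
 [271. 233.]]
```

View pics/w10z.png

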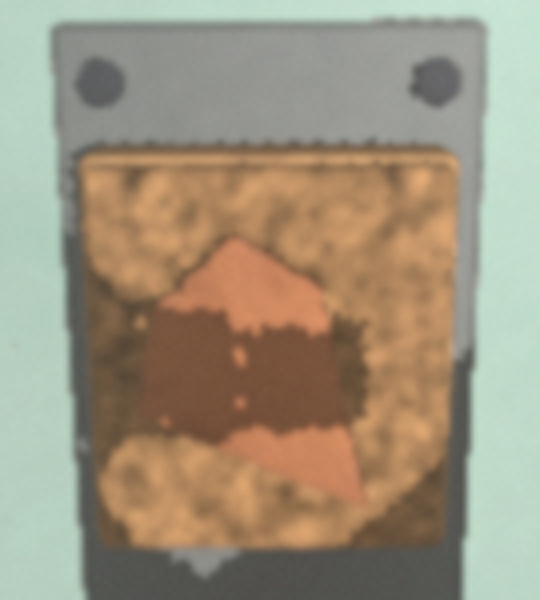

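play_rows:
  moves:
    - [[0.015,-0.014,-0.12],0,-0.5]
    - [[0.015,-0.014,-0.25],0,-0.5]
    - [[0.015,-0.014,-0.38],0,-0.5]
    - [[0.015,-0.014,-0.44],0,-0.5]
    - [[0.015,-0.014,-0.44],0,-0.5]
    - [[0.015,-0.014,-0.44],0,-0.5]

```text
clock: 17.85
position: [546.0, -29.9, 222.0]
ee_rot: [-0.583, 0.812, -0.003, 0.002]
contact_force: [-0.4, 0.2, 0.5]
gripper_width: 64.7
```

```bash
python3 - <<'E'
from h import *
w=snap('wrist','w12.png'); print(arm.read_state()['position'],arm.read_state()['contact_force'])
a=cv2.convertScaleAbs(cv2.imread('pics/w12.png'),alpha=1.6); cv2.imwrite('pics/w12b.png',a)
E
```

```text
[545.99420666 -29.8840134  222.31241769] [-0.2607705  -0.60087602  1.10356882]
```

View pics/w12b.png

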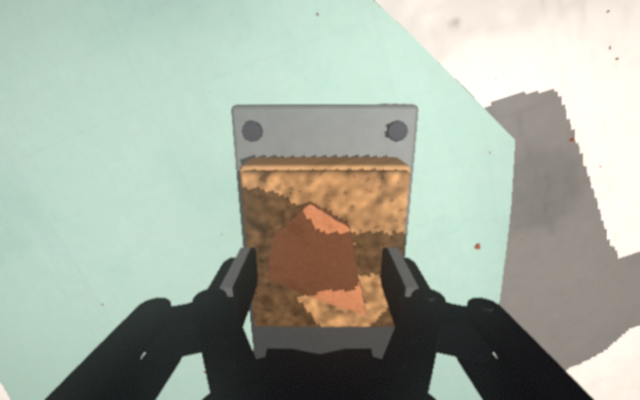

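```bash
python3 - <<'E'
from h import *
w=snap('wrist','w13.png'); st=arm.read_state(); R=Rotation.from_quat(st['ee_rot']).as_matrix()
for o in [(0,0,169),(11,32,169),(-11,32,169),(11,-32,169),(-11,-32,169)]: print(o,proj(w,st['position']+R@np.array(o,float)).round(0))
for P in [(312,257),(272,262),(356,262)]: print(P, atz(w,P,53).round(1))
E
```

```text
(0, 0, 169) [[317. 260.]]
(11, 32, 169) [[380. 241.]]
(-11, 32, 169) [[377. 278.]]
(11, -32, 169) [[254. 241.]]
(-11, -32, 169) [[257. 278.]]
(312, 257) [549.1 -32.8  53. ]
(272, 262) [569.9 -36.6  53. ]
(356, 262) [528.2 -22.7  53. ]
```

play_rows:
  moves:
    - [[0.009,-0.004,-0.017],0,-0.5]
    - [[0.009,-0.004,-0.017],0,-0.5]
    - [[0.009,-0.004,-0.017],0,-0.3]
    - [[0.009,-0.004,-0.017],0,-0.1]
    - [[0.009,-0.004,-0.017],0,0.1]
    - [[0.009,-0.004,-0.017],0,0.2]
    - [[0.009,-0.004,-0.017],0,0.2]

```text
clock: 18.82
position: [548.5, -31.0, 218.3]
ee_rot: [-0.584, 0.812, -0.003, 0.002]
contact_force: [-2.8, 1.5, 7.7]
gripper_width: 45.1
```

```bash
python3 - <<'E'
from h import *
w=snap('wrist','w14.png'); print(arm.read_state()['position'],arm.read_state()['contact_force'])
a=cv2.convertScaleAbs(cv2.imread('pics/w14.png'),alpha=1.6); cv2.imwrite('pics/w14b.png',a)
E
```

```text
[548.52404629 -30.96778063 218.24991906] [-2.28091248  1.73415263  7.37783004]
```

View pics/w14b.png

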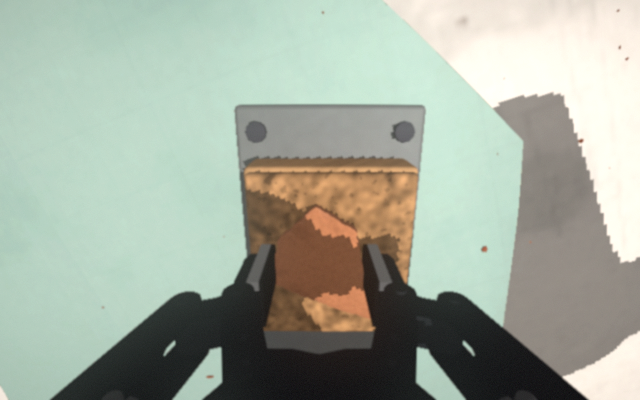

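play_rows:
  moves:
    - [[0,0,0.015],0,0.3]
    - [[0,0,0.04],0,0.3]
    - [[0,0,0.05],0,0.3]
    - [[0,0,0.05],0,0.3]

```text
clock: 19.38
position: [548.6, -31.0, 233.6]
ee_rot: [-0.584, 0.812, -0.003, 0.002]
contact_force: [0.9, 0.4, -0.0]
gripper_width: 44.9
```

```bash
python3 - <<'E'
from h import *
w=snap('wrist','w15.png'); print(arm.read_state()['position'],arm.read_state()['contact_force'])
a=cv2.convertScaleAbs(cv2.imread('pics/w15.png'),alpha=1.6); cv2.imwrite('pics/w15b.png',a)
E
```

```text
[548.4765491  -31.00442485 233.29605449] [-0.24445149  0.57959638 -0.33142587]
```

View pics/w15b.png

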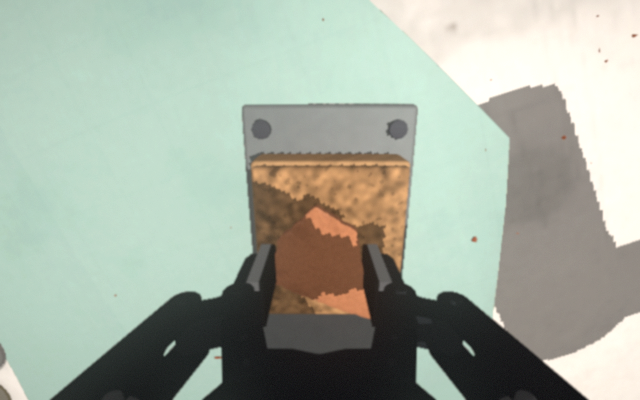

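play_rows:
  moves:
    - [[0,0,0.1],0,0.3]
    - [[0,-0.02,0.2],0,0.3]
    - [[-0.04,-0.14,0.23],0,0.3]
    - [[-0.09,-0.28,0.23],0,0.3]
    - [[-0.14,-0.43,0.23],0,0.3]
    - [[-0.19,-0.58,0.23],0,0.3]
    - [[-0.24,-0.73,0.2],0,0.3]
    - [[-0.28,-0.87,0.15],0,0.3]
    - [[-0.303,-0.943,0.1],0,0.3]
    - [[-0.303,-0.943,0.05],0,0.3]
    - [[-0.303,-0.943,0.05],0,0.3]

```text
clock: 20.8
position: [457.2, -313.4, 246.8]
ee_rot: [-0.583, 0.812, -0.001, 0.001]
contact_force: [0.6, 0.8, 0.6]
gripper_width: 45.0
```

```bash
python3 - <<'E'
from h import *
w=snap('wrist','w16.png'); print(arm.read_state()['position'],arm.read_state()['contact_force'])
a=cv2.convertScaleAbs(cv2.imread('pics/w16.png'),alpha=1.3); cv2.imwrite('pics/w16b.png',a)
for n in ('finds_tray','mended_sherd'): print(arm.look_for(n,w))
E
```

```text
[ 457.72638415 -313.3094921   247.77446448] [0.06455678 0.6497058  0.36781209]
[{'centre': [439.1, -338.4, 2.0], 'conf': 0.8}]
[{'centre': [450.9, -313.6, 76.7], 'conf': 0.73}]
```

View pics/w16b.png

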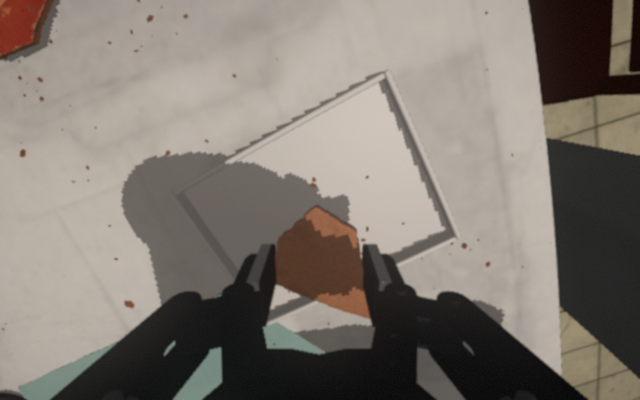

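```bash
python3 - <<'E'
from h import *
w=snap('wrist','w17.png')
c=[atz(w,u,18) for u in [(387,73),(455,236),(178,192)]]; print(np.round(c,1)); print((c[1]+c[2])/2, np.linalg.norm(c[0]-c[1]),np.linalg.norm(c[0]-c[2]))
E
```

```text
[[ 388.4 -390.9   18. ]
 [ 368.9 -267.2   18. ]
 [ 547.7 -362.4   18. ]]
[ 458.30586834 -314.81179759   18.        ] 125.2599316445534 161.79510312701507
```

play_rows:
  moves:
    - [[0.001,-0.003,-0.1],0,0.3]
    - [[0.001,-0.003,-0.17],0,0.3]
    - [[0.001,-0.003,-0.21],0,0.3]
    - [[0.001,-0.003,-0.222],0,0.3]
    - [[0.001,-0.003,-0.23],0,0.3]
    - [[0.001,-0.003,-0.232],0,0.3]
    - [[0.001,-0.003,-0.232],0,0.3]

```text
clock: 21.88
position: [458.7, -314.2, 179.9]
ee_rot: [-0.584, 0.812, -0.004, 0.003]
contact_force: [0.5, -0.3, -0.0]
gripper_width: 45.0
```

play_rows:
  moves:
    - [[0,0,-0.005],0,0.3]
    - [[0,0,-0.008],0,0.3]
    - [[0,0,-0.01],0,0.3]
    - [[0,0,-0.01],0,0.3]

```text
clock: 22.38
position: [458.7, -314.2, 177.3]
ee_rot: [-0.584, 0.812, -0.004, 0.003]
contact_force: [-0.6, 1.7, 3.9]
gripper_width: 45.1
```

play_rows:
  moves:
    - [[0,0,0],0,0.1]
    - [[0,0,0],0,-0.1]
    - [[0,0,0],0,-0.25]
    - [[0,0,0],0,-0.4]
    - [[0,0,0],0,-0.4]
    - [[0,0,0.05],0,-0.4]
    - [[0,0,0.15],0,-0.4]
    - [[0,0,0.3],0,-0.4]
    - [[0,0,0.5],0,-0.4]
    - [[0,0,0.5],0,-0.4]

```text
clock: 23.62
position: [459.8, -314.8, 334.2]
ee_rot: [-0.585, 0.811, -0.01, 0.006]
contact_force: [0.1, 0.0, -0.4]
gripper_width: 59.9
```

```bash
python3 - <<'E'
from h import *
w=snap('wrist','w18.png'); s=snap('scene','s18.png'); print(arm.read_state()['clock'],arm.read_state()['position'])
for d in (w,s):
  for n in ('finds_tray','mended_sherd','handle','flask','beaker','pick'): print(n,arm.look_for(n,d)[:1])
a=cv2.imread('pics/s18.png')[120:320,220:460];cv2.imwrite('pics/s18z.png',cv2.resize(a,None,fx=3,fy=3,interpolation=cv2.INTER_CUBIC))
E
```

```text
23.725 [ 458.33900817 -314.07176411  328.92599336]
finds_tray [{'centre': [452.4, -320.7, 3.2], 'conf': 0.87}]
mended_sherd [{'centre': [455.6, -310.6, 9.5], 'conf': 0.68}]
handle []
flask []
beaker []
pick []
finds_tray [{'centre': [449.3, -322.7, -0.1], 'conf': 0.67}]
mended_sherd [{'centre': [453.3, -311.5, 13.6], 'conf': 0.67}]
handle [{'centre': [594.9, 150.2, 229.3], 'conf': 0.86}]
flask [{'centre': [697.4, 268.0, 62.5], 'conf': 0.55}]
beaker []
pick []
```

View pics/w18.png

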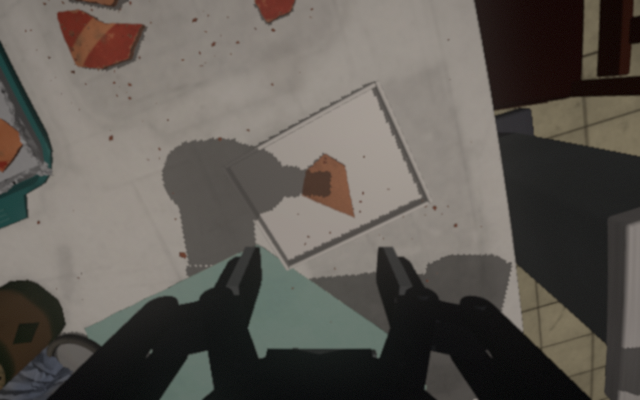

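View pics/s18z.png

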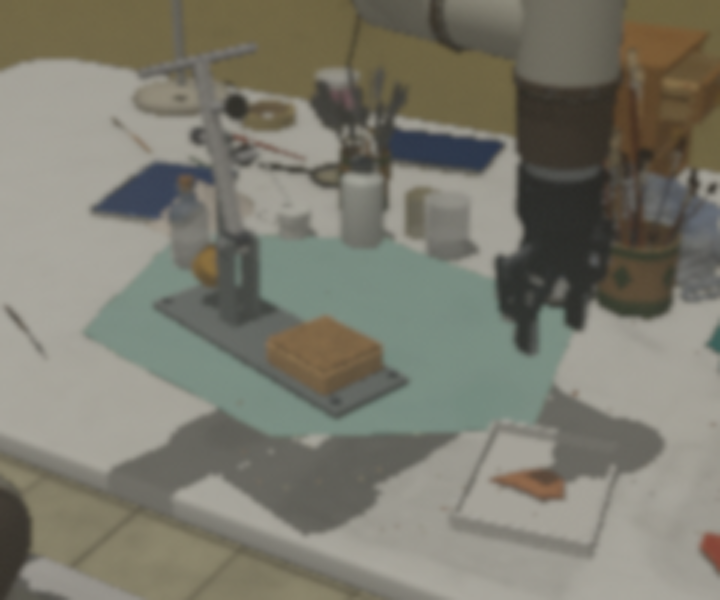

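Everything looks right: the arm stands open, the bed is empty and the sherd lies flat in the middle of the tray. Handing in.

```bash
python3 -c "
from bench import arm
print(arm.job_done())"
```

```text
the job is handed in; nothing more can be done
None
```

The press arm rests open on its stop by itself, the sherd lies in the white tray, and I have handed the job in at about 24 s of the 70 s allowed; the hand-in reports no verdict.

**Press arm:** I lifted it by the crossbar in a light pinch to about 76°, then loosened the fingers into a loose cage and lowered it in small steps. At about 105–106° of lift the crossbar came away from the front finger and the push on the gripper fell from about 1.8 N to about 0, so it was on the stop. I let go there. The arm was still standing open in the last scene picture. The fingers did not push it after first touch as far as the readings show, but the load on the stop itself cannot be read.

**Sherd:** I pinched it across its width, raised it about 15 mm to check the grip, carried it over and set it down until the tool read about 4 N of contact before opening. The last two readings put it at about (454, -311) mm. The tray centre from its rim corners is about (458, -315) mm, so the sherd is about 5 mm off centre. It looks flat in both pictures.

**Checks that fell short or disagreed:**
- **Tray centre:** The detector put it 7–12 mm away from my rim-corner measurement in the last pictures. The sherd is well within tolerance by either figure.
- **Sherd height:** The detector gave 9.5 mm in one picture and 13.6 mm in the other. The top face should be at about 14 mm, so 9.5 mm is about its stated error.
- **Bystanders:** I never moved the arm near the beaker, pick or flask. The detector found only the flask at the end, a few mm from its first reading. It missed the beaker and pick; the pick is in view and looks undisturbed, but I did not check the beaker.

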